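# Find the stamped parts crate and push it to the dispatch bar

## Task

Two small metal parts crates stand upright on the welding table, and one of them has a ring stamped in its underside. With the fingertips tip both over, one after the other, away from the robot, so that each lies on its far broad side with its underside facing the robot; then push the ring-stamped one, still lying, until its open rim is flush against the long dispatch bar. Leave the unstamped one lying where it falls, well short of the bar, do not grasp or lift either crate, and do not disturb the pin and the two blocks standing near them.

Things in the scene. Friction and masses are not known exactly. Their poses are not given: they have to be found in the camera images.
- crate_a: open-topped grey sheet-metal parts crate, empty, 46 deep (x) x 96 wide (y) x 75 mm high (z), walls 3 mm, 0.2-0.4 kg, upright at first. Origin: centre of its underside. x away from the robot, z up out of the open top. Pushed level near the top of the broad side facing the robot, it tips over its far lower edge without sliding and falls onto its far side beyond some 35 degrees of tilt
- crate_b: the other crate, like crate_a in size, weight, origin and axes; they differ only in the stamped ring. Lying on its far broad side, a crate is 46 mm high, its x points down, its z away from the robot, and its 46 x 96 mm underside faces the robot
- crate_a_centre (a point): centre of crate_a, 37.5 mm above its underside along its z
- crate_b_centre (a point): centre of crate_b, 37.5 mm above its underside along its z
- crate_a_rim (a point): middle of crate_a's open top, level with the rim, 75 mm from its underside along its z
- crate_b_rim (a point): middle of crate_b's open top, level with the rim, 75 mm from its underside along its z
- stamp (a point): centre of the stamped mark, a dark ring 36 mm across with a dot in it, in the middle of the underside of whichever crate bears it (hidden from the cameras until that crate is tipped); the other underside is bare
- bar_face (a point): the dispatch bar: a dark angle-iron stop fixed to the table beyond the crates, 580 mm long, 22 mm high, running roughly across the robot's view. This point is the middle of its near face, 11 mm above the table; x points away from the robot at right angles to that face, y along the bar. A crate lying on its far side is flush when its rim meets this face
- table_pin_centre (a point): bystander: a round black weld-table pin standing on its 29 mm head, 45 mm tall; point half-way up
- v_block_centre (a point): bystander: a steel V-block 45 x 50 x 40 mm; point half-way up
- steel_block_centre (a point): bystander: a ground steel block 25 x 50 mm, standing 70 mm tall, with holes in its faces; point half-way up
Mind the look-alikes: they are no part of the job. Leave any blue or orange look-alike of the crate_b alone.

How it is judged:
By the outcome, as a careful person would: the job done as asked, in the order asked, and still so for the second after the job is handed in, with the robot touching nothing.
It also fails if it takes over 56 s, if anything falls off the work surface, if the arm or the gripper's body presses on something with over 40 N, if the wrist force passes 120 N, or if a joint passes its speed limit or range.

## Robot

A 6-joint arm with a two-finger parallel gripper is mounted at the origin on a cart in front of the work surface, level with it; the furniture and walls round the work are solid. World frame = base frame: x ahead of the robot, y to its left, z up, the work surface at z = 0. Lengths are in mm, angles in rad, forces in N, time in s.
With the tool pointing down it reaches from about 275 to 750 mm from the base axis. Payload 10.2 kg.
Tool frame: the origin (TCP) lies midway between the tips of the shut fingers; the grasp point (between the pads) lies 19 mm behind it; z points along the fingers, y is the line along which they close (so a half turn about z gives the same grasp; the last joint's range is limited). The gripper opens to 85 mm and grips with 20 to 120 N. Pads are 22 mm wide; open, the fingers measure 114 mm over their backs; the gripper's body (76 mm by 85 mm) begins 54 mm behind the grasp point. The pads swing forward as they close: fully open they stand 13 mm farther back than shut.
Start: joints at [-0.223, 0.313, 1.498, -0, 1.331, -0.223], TCP at [525.006, -0.013, 231.294] pointing down, gripper open.
Joint ranges: [-2.94, 2.94], [-0.97, 2.17], [0.19, 2.56], [-1.23, 4.37], [0.02, 3.11], [-2.88, 2.88]. Speed limits (rad/s): [2.39, 2.39, 3.01, 3.14, 3.14, 3.14].

## Interface

Orientations are given as a unit quaternion [w, x, y, z].
In Python, from rig import ctrl gives the robot as it stands.
- The arm moves only by the tool send_rows, never from a script. Its argument "targets" is a list of rows, each a list of 7 numbers: the closure, from -1 (fully open) to 1 (shut), so that 0 is half open, then the shift along the tool's x, y, z in m, then the turn, a rotation vector about the tool's x, y, z in rad. In form: [[claw, dx, dy, dz, ax, ay, az], ...]. A call has exactly 10 rows; each row shifts and turns the commanded pose from where the row before left it, along the tool's axes as they then stand; what a row does not reach is not made up. A row lasts 1/8 s, in which the tool goes at most 62.5 mm and 10.7 degrees, less where a joint would pass 70% of its speed; a pose out of reach is approached as far as the arm can. A call with a gripper value outside its range is refused whole. The fingers move at their own pace and stop on an object; "squeeze" is the grip in N (left out, the last holds). Time passes only in rows, so rows that do not move let the fingers close, or fill a call up. It gives the time, the measured TCP pose, the force, the opening and the grip force at its end, in the units of the state.
- ctrl.sense(): the state, without advancing time (a new reading comes with each control period).
- ctrl.capture(name): name is "scene" or "side" or "wrist"; returns a dict with "img" (420x560x3 uint8, red, green, blue), "camera_matrix" (3x3 intrinsics, pixels), "R" (3x3) and "t" (3): a world point X has camera coordinates R X + t. Camera axes: x right, y down, z forward; pixel columns grow to the right and rows downward; lengths in mm; the calibration is good to about 2 mm. A picture is of the moment at which its call begins. There is no depth.
- ctrl.finish_job(): hands the job in; it is judged then, once.
Trained networks look in a picture, given as the dict that the camera call returned (one of the last four; its "shot" number tells which), for a name from the list of things; names that differ only in an ending like _2 or _b are one class to them, and where a whole thing is asked for, a point or a joint stands for the part that bears it (a point fixed in the world has none). Each returns a list of dicts, best first, with "score" (0 to 1); they miss things now and then, are a little off and sometimes report something else, mostly with a low value. They report only what shows in the picture. A call takes as long as a camera call. They do not tell look-alikes from the thing itself.
- ctrl.boxes_of(query, picture): "extent" ([left, top, width, height] in pixels, round what is visible of it).
- ctrl.landmark_of(query, picture): "point" ([column, row] in pixels: a listed point, or the origin of a listed thing).
The state is a dict: "time_s": time; "joints": joint angles; "dq": joint speeds; "tau": joint torques, N m; "eef_pos": TCP position; "ee_rot": TCP orientation; "force": force on the tool from outside, world axes, zero at the start; "wrist_torque": the same for the moment, N m; "grip_width": opening from 0.0 (shut) to 1.0 (fully open); "grip_force": force on a finger pad.
Only numpy, scipy, OpenCV 4.12 (cv2) and the standard library are available. Lean on these libraries where they do the work, as an engineer would, in place of code of your own. Each camera call takes 0.05 s, during which the arm holds its last target. There are 200 camera calls.

## Working session

There is one attempt and no reset: what is moved stays moved. The work goes in short steps, Python scripts to look and compute and a tool call to move; the robot and the scene stay as the last step left them, time stands still between calls to the robot, and variables do not carry over. Pictures are saved under pics/ and viewed, at most 10 in all, crops included, and the job is handed in when it is done.

Besides the shell and the picture viewer there is one more tool, called after "Call:" as a command line: name --pt "numbers of a row" for each row, then --argument value for the rest. send_rows: Moves the arm, as the interface text tells. Its arguments: {"type":"object","properties":{"targets":{"type":"array"},"squeeze":{"type":"number"}},"required":["targets"]}

```bash
mkdir -p pics
cat > h.py <<'E'
import numpy as np, cv2
from rig import ctrl
def ray(p,px):
    K,R,t=[np.array(p[k],float) for k in("camera_matrix","R","t")]
    d=R.T@np.linalg.solve(K,[px[0],px[1],1.]); return -R.T@t,d
def onz(p,px,z):
    c,d=ray(p,px); return c+d*(z-c[2])/d[2]
def tri(obs):
    A=np.zeros((3,3));b=np.zeros(3)
    for p,px in obs:
        c,d=ray(p,px);d/=np.linalg.norm(d);M=np.eye(3)-np.outer(d,d);A+=M;b+=M@c
    return np.linalg.solve(A,b)
def proj(p,X):
    q=np.array(p["camera_matrix"])@(np.array(p["R"])@np.array(X,float)+np.array(p["t"])); return q[:2]/q[2]
def save(p,n): cv2.imwrite("pics/"+n+".png",np.array(p["img"])[:,:,::-1])
E
python3 - <<'E'
from h import *
np.set_printoptions(precision=1,suppress=True)
P={n:ctrl.capture(n) for n in("scene","side")}
s=[P[n]["img"] for n in P]
for n in P: save(P[n],n+"0")
for q in["crate_a","crate_a_centre","crate_a_rim","bar_face","table_pin_centre","v_block_centre","steel_block_centre"]:
  for n in P:
    print(q,n,[(np.array(d["point"]),round(d["score"],2)) for d in ctrl.landmark_of(q,P[n])][:5])
    if q=="crate_a":print([(np.array(d["extent"]),round(d["score"],2)) for d in ctrl.boxes_of(q,P[n])][:5])
for n in P: print(n,-np.array(P[n]["R"]).T@P[n]["t"])
print(ctrl.sense()["ee_rot"],ctrl.sense()["time_s"])
E
```

```text
crate_a scene [(array([222. , 237.6]), 0.96), (array([279.4, 248.1]), 0.8), (array([397.2, 292.3]), 0.7), (array([221.3, 203. ]), 0.63)]
[(array([382. , 256.2,  38.1,  52.6]), 0.95), (array([206. , 205.2,  40.4,  41.9]), 0.79), (array([259.8, 214.8,  40.7,  53.6]), 0.69), (array([202.9, 170.2,  35. ,  42.2]), 0.58)]
crate_a side [(array([290.1, 190.9]), 0.87), (array([313.7, 223.1]), 0.86), (array([305.7, 262.1]), 0.58)]
[(array([325.1, 210.5,  18.6,  40.9]), 0.91), (array([308.3, 193.2,  15.5,  39.7]), 0.73), (array([275. , 168.3,  27.2,  24.6]), 0.68)]
crate_a_centre scene [(array([217.1, 194.1]), 0.85), (array([277.6, 237.7]), 0.43)]
crate_a_centre side [(array([304.4, 251.7]), 0.59)]
crate_a_rim scene [(array([220.2, 179.5]), 0.94)]
crate_a_rim side [(array([305.8, 233.5]), 0.83)]
bar_face scene [(array([299.4, 206.5]), 0.73)]
bar_face side [(array([258.9, 234.2]), 0.73), (array([309.5, 199.5]), 0.64)]
table_pin_centre scene [(array([258.9, 211.3]), 0.58), (array([278.6, 248.8]), 0.31)]
table_pin_centre side [(array([296.6, 234.6]), 0.64)]
v_block_centre scene [(array([332.7, 272.1]), 0.92), (array([278.4, 226.7]), 0.28)]
v_block_centre side [(array([307., 198.]), 0.56)]
steel_block_centre scene [(array([196. , 170.6]), 0.6)]
steel_block_centre side [(array([286.4, 290.7]), 0.74)]
scene [-238.4 -691.2  812.5]
side [ 562.5 1170.4  556.5]
[ 0.   0.7  0.7 -0. ] 0.9
```

View pics/scene0.png

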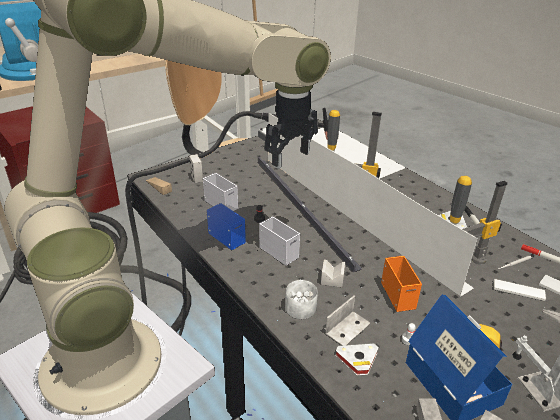

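View pics/side0.png

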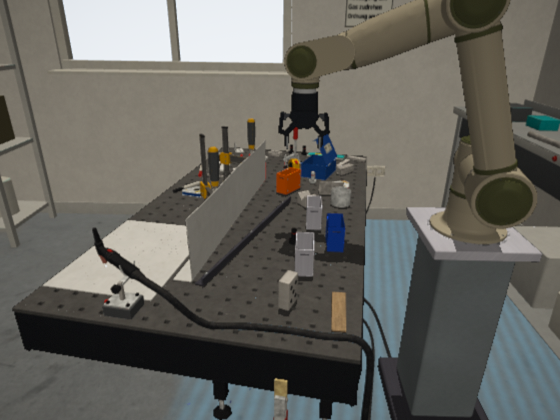

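Run:
```python
import cv2,numpy as np
a=cv2.imread("pics/scene0.png")[140:300,160:370]; b=cv2.imread("pics/side0.png")[170:320,240:365]
cv2.imwrite("pics/c1.png",cv2.resize(a,(798,608),interpolation=cv2.INTER_CUBIC)[:600]); cv2.imwrite("pics/c2.png",cv2.resize(b,(500,600),interpolation=cv2.INTER_CUBIC))
```

```text
(no output)
```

View pics/c1.png

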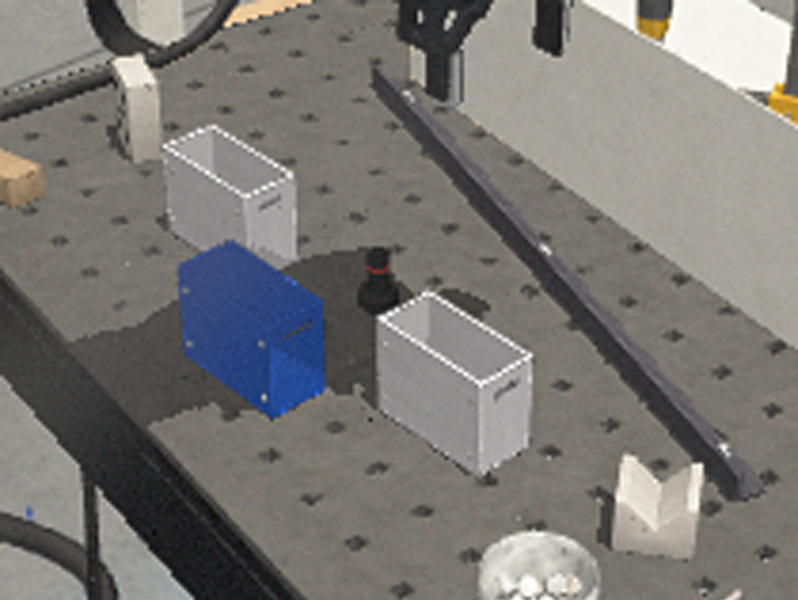

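View pics/c2.png

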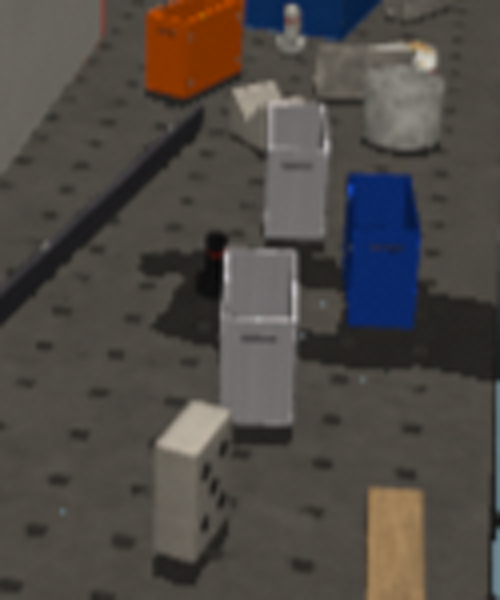

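```bash
cat >> h.py <<'E'
np.set_printoptions(precision=1,suppress=True)
E
python3 - <<'E'
from h import *
p=ctrl.capture("scene"); q=ctrl.capture("side")
S=lambda x,y:(160+x/3.8,140+y/3.8)
T=lambda x,y:(240+x/4,170+y/4)
def sh(n,p,f,pts,z):
    print(n,*[onz(p,f(*u),z)[:2] for u in pts])
sh("L rim",p,S,[(163,148),(211,127),(294,175),(245,195)],75)
sh("L rim side",q,T,[(226,248),(296,250),(297,317),(222,317)],75)
sh("L bot side",q,T,[(293,425),(220,422)],0)
sh("R rim",p,S,[(378,318),(429,293),(531,354),(482,384)],75)
sh("R bot",p,S,[(482,474),(378,408)],0)
sh("R rim side",q,T,[(268,102),(324,102),(328,148),(266,148)],75)
sh("blue rim?",p,S,[(179,265),(230,242),(323,298),(268,322)],75)
sh("blue bot",p,S,[(272,418)],0)
sh("pin top",p,S,[(377,250)],45);sh("pin base",p,S,[(378,310)],0)
sh("vb bot",p,S,[(615,545),(692,556)],0); sh("vb top",p,S,[(625,458),(700,465)],40)
sh("steel top",p,S,[(112,60),(133,56),(157,68),(130,82)],70);sh("steel bot",p,S,[(130,160),(160,156)],0)
sh("steel bot side",q,T,[(155,550),(195,560),(228,517)],0)
sh("bar bottom",p,S,[(373,85),(450,165),(545,285),(640,400),(728,497)],0)
sh("bar bottom side",q,T,[(0,318),(100,222),(200,125)],0)
E
```

```text
L rim [497.5 299.5] [541.7 298.3] [540.5 205.7] [498.3 209.9]
L rim side [541.3 208.5] [495.3 209.3] [499.1 299.9] [544.6 301.9]
L bot side [498.4 302.9] [543.9 301.3]
R rim [462.9  39.5] [505.9  36.1] [504.5 -55.1] [460.6 -54.4]
R bot [464.3 -53.5] [463.9  41. ]
R rim side [505.1 -55.3] [459.9 -57.7] [462.9  36.9] [509.7  39.3]
blue rim? [410.5 174.9] [452.4 172.2] [452.9  80.4] [410.   85.5]
blue bot [407.1  82.5]
pin top [547.2 127.9]
pin base [541.  120.8]
vb bot [ 473.8 -156. ] [ 499.5 -195.3]
vb top [ 502.7 -136.3] [ 530.2 -172.9]
steel top [558.2 438.6] [574.1 432.3] [575.3 403.9] [546.4 400.8]
steel bot [542.2 404. ] [562.9 392.3]
steel bot side [580.5 432.2] [558.4 440.2] [539.9 400.2]
bar bottom [764.  357.5] [718.2 222. ] [648.6  58.2] [594.3 -76. ] [ 558.1 -177.7]
bar bottom side [696.5 174.9] [636.4  17.8] [ 559.1 -186.6]
```

Call:
send_rows --pt "0 0 0 0.01 0 0 0.17453" --pt "0 0 0 0.01 0 0 0.17453" --pt "0 0 0 0.01 0 0 0.17453" --pt "0 0 0 0.01 0 0 0.17453" --pt "0 0 0 0.01 0 0 0.17453" --pt "0 0 0 0.01 0 0 0.17453" --pt "0 0 0 0.01 0 0 0.17453" --pt "0 0 0 0.01 0 0 0.17453" --pt "0 0 0 0.01 0 0 0.17453" --pt "0 -0.05 0 0 0 0 0"

```text
time_s: 2.25
eef_pos: [475.4, -0.3, 140.1]
ee_rot: [-0.0, 1.0, -0.001, -0.0]
force: [-0.8, 0.3, -0.0]
grip_width: 0.501
grip_force: 0.0
```

Call:
send_rows --pt "0 -0.037 0.008 0 0 0 0" --pt "0 0 0 0.04 0 0 0" --pt "0 0 0 0.04 0 0 0" --pt "0 0.008 0 0 0 0 0" --pt "0 0.008 0 0 0 0 0" --pt "0 0.008 0 0 0 0 0" --pt "0 0.008 0 0 0 0 0" --pt "0 0.008 0 0 0 0 0" --pt "0 0.008 0 0 0 0 0" --pt "0 0.008 0 0 0 0 0"

```text
time_s: 3.5
eef_pos: [494.6, -8.0, 61.3]
ee_rot: [-0.0, 1.0, 0.0, 0.0]
force: [-0.5, -0.4, 0.6]
grip_width: 0.502
grip_force: 0.0
```

Run:
```python
from h import *
p=ctrl.capture("scene"); q=ctrl.capture("side")
a=p["img"][140:300,160:370]; b=q["img"][170:320,240:365]
a=cv2.resize(np.array(a),(420,320),interpolation=cv2.INTER_CUBIC); b=cv2.resize(np.array(b),(267,320),interpolation=cv2.INTER_CUBIC)
cv2.imwrite("pics/d1.png",np.hstack([a,b])[:,:,::-1])
```

```text
(no output)
```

View pics/d1.png

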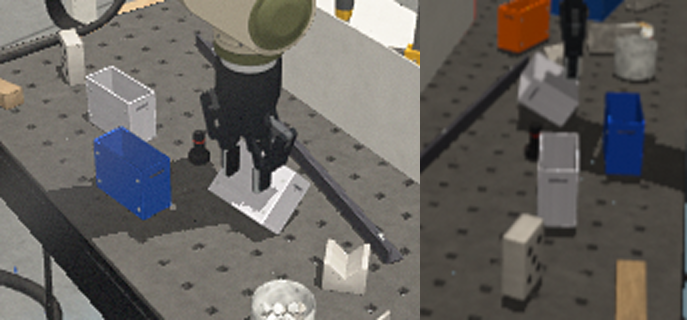

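Call:
send_rows --pt "0 0.008 0 0 0 0 0" --pt "0 0.008 0 0 0 0 0" --pt "0 0.008 0 0 0 0 0" --pt "0 0.0 0 0 0 0 0" --pt "0 0 0 -0.04 0 0 0" --pt "0 0 0 -0.04 0 0 0" --pt "0 -0.015 -0.055 0 0 0 0" --pt "0 -0.015 -0.055 0 0 0 0" --pt "0 -0.015 -0.055 0 0 0 0" --pt "0 0 -0.055 0 0 0 0"

```text
time_s: 4.85
eef_pos: [471.9, 213.6, 141.5]
ee_rot: [0.0, 1.0, 0.0, -0.0]
force: [1.1, 0.4, 0.3]
grip_width: 0.496
grip_force: 0.0
```

Run:
```python
from h import *
p=ctrl.capture("scene"); q=ctrl.capture("side")
a=p["img"][140:300,160:370]; b=q["img"][170:320,240:365]
a=cv2.resize(np.array(a),(525,400),interpolation=cv2.INTER_CUBIC); b=cv2.resize(np.array(b),(275,330),interpolation=cv2.INTER_CUBIC)
b=np.vstack([b,np.zeros((70,275,3),b.dtype)])
cv2.imwrite("pics/d2.png",np.hstack([a,b])[:,:,::-1])
print([(d["point"],d["score"]) for d in ctrl.landmark_of("stamp",p)])
```

```text
[([220.1, 206.6], 0.86), ([199.1, 167.5], 0.64)]
```

View pics/d2.png

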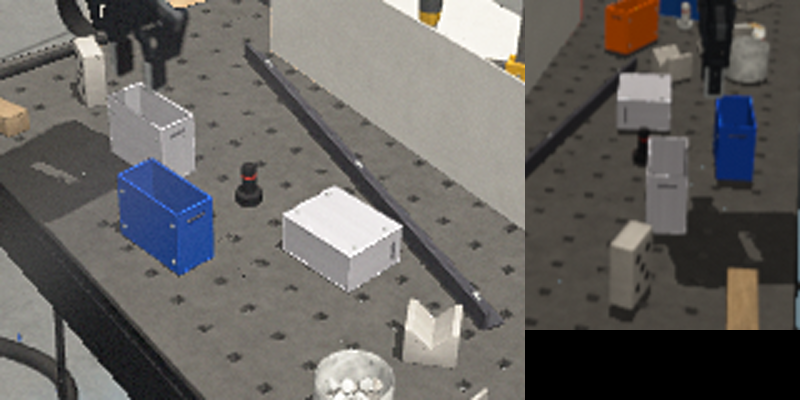

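Call:
send_rows --pt "0 0 -0.04 0 0 0 0" --pt "0 0 0 0.04 0 0 0" --pt "0 0 0 0.04 0 0 0" --pt "0 0.009 0 0 0 0 0" --pt "0 0.008 0 0 0 0 0" --pt "0 0.008 0 0 0 0 0" --pt "0 0.008 0 0 0 0 0" --pt "0 0.008 0 0 0 0 0" --pt "0 0.008 0 0 0 0 0" --pt "0 0.008 0 0 0 0 0"

```text
time_s: 6.25
eef_pos: [530.6, 252.0, 61.2]
ee_rot: [0.0, 1.0, 0.0, 0.0]
force: [0.3, 0.4, -0.2]
grip_width: 0.499
grip_force: 0.0
```

Call:
send_rows --pt "0 0.008 0 0 0 0 0" --pt "0 0.008 0 0 0 0 0" --pt "0 0.008 0 0 0 0 0" --pt "0 0.008 0 0 0 0 0" --pt "0 0 0 0 0 0 0" --pt "0 0 0 -0.04 0 0 0" --pt "0 -0.04 0 -0.04 0 0 0" --pt "0 -0.05 0 0 0 0 0" --pt "0 -0.04 0 0 0 0 0" --pt "0 0 0 0 0 0 0"

```text
time_s: 7.5
eef_pos: [429.8, 252.2, 141.7]
ee_rot: [0.0, 1.0, 0.001, -0.0]
force: [-0.1, -0.9, 0.4]
grip_width: 0.501
grip_force: 0.0
```

Run:
```python
from h import *
p=ctrl.capture("scene"); q=ctrl.capture("side")
a=p["img"][140:300,160:370]; b=q["img"][170:320,240:365]
a=cv2.resize(np.array(a),(525,400),interpolation=cv2.INTER_CUBIC); b=cv2.resize(np.array(b),(275,330),interpolation=cv2.INTER_CUBIC)
b=np.vstack([b,np.zeros((70,275,3),b.dtype)])
cv2.imwrite("pics/d3.png",np.hstack([a,b])[:,:,::-1])
print([(d["point"],d["score"],onz(p,d["point"],23)) for d in ctrl.landmark_of("stamp",p)])
for n,k in((p,"s"),(q,"q")): print(k,[(d["point"],d["score"]) for d in ctrl.landmark_of("bar_face",n)])
```

```text
[([229.4, 192.1], 0.94, array([557.5, 260.6,  23. ]))]
s [([299.6, 206.0], 0.63)]
q [([255.8, 233.4], 0.97)]
```

View pics/d3.png

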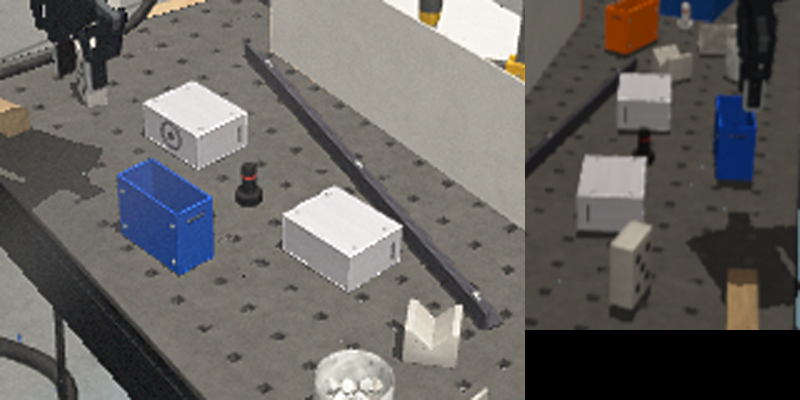

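Run:
```python
from h import *
p=ctrl.capture("scene"); q=ctrl.capture("side")
S=lambda x,y:(160+x/2.5,140+y/2.5)
print("top",*[onz(p,S(*u),46)[:2] for u in[(144,99),(193,83),(247,117),(196,131)]])
print("bot",*[onz(p,S(*u),0)[:2] for u in[(197,168),(146,133)]])
T=lambda x,y:(240+x/2.2,170+y/2.2)
print("side top",*[onz(q,T(*u),46)[:2] for u in[(583-525,156),(647-525,157),(645-525,195),(577-525,196)]])
print("bar tri",tri([(p,(299.5,206.2)),(q,(255.8,233.4))]),onz(p,(299.5,206.2),11),onz(q,(255.8,233.4),11))
# bar edges: rows of gray profile across bar in scene
for im,n,z in((p,"s",0),(q,"q",0)):
  g=cv2.cvtColor(np.array(im["img"]),cv2.COLOR_RGB2GRAY).astype(int)
  for y in(-30,-100,-140,0,60,120,180,240,300):
    xs=np.arange(-45,46,3); 
    print(n,y,[int(g[int(round(v)),int(round(u))]) for x in xs for u,v in[proj(im,(630+.383*y+x,y,0))]])
```

```text
top [554.2 306.4] [618.5 294.2] [611.5 196.1] [551.  214.4]
bot [547.6 210.8] [553.9 306.2]
side top [620.8 207.3] [543.3 206.4] [546.1 297.1] [622.  302.6]
bar tri [661.   86.5   7.9] [660.6  84.3  11. ] [658.7  95.5  11. ]
s -30 [170, 167, 169, 165, 165, 166, 164, 168, 169, 169, 151, 169, 168, 169, 148, 57, 51, 49, 44, 103, 103, 107, 96, 107, 119, 119, 115, 119, 117, 116, 118]
s -100 [112, 112, 111, 119, 118, 114, 118, 118, 118, 119, 119, 114, 114, 76, 57, 52, 52, 50, 47, 44, 97, 88, 92, 109, 113, 115, 113, 114, 117, 117, 118]
s -140 [212, 224, 178, 174, 142, 174, 172, 173, 173, 146, 165, 131, 228, 85, 75, 50, 53, 53, 46, 43, 98, 98, 116, 134, 90, 90, 116, 118, 118, 110, 113]
s 0 [235, 234, 236, 234, 230, 232, 234, 234, 234, 233, 235, 234, 235, 237, 244, 209, 45, 45, 48, 58, 98, 98, 96, 95, 112, 114, 116, 123, 123, 67, 95]
s 60 [230, 231, 231, 234, 232, 231, 230, 233, 152, 89, 59, 79, 76, 62, 62, 53, 51, 51, 48, 97, 105, 87, 94, 108, 116, 103, 114, 115, 115, 117, 114]
s 120 [109, 111, 111, 115, 112, 119, 118, 120, 110, 110, 117, 115, 73, 73, 54, 53, 53, 53, 48, 77, 93, 86, 107, 107
[... 1011 characters left out ...]
7, 29, 36, 47, 55, 58, 66, 74, 73, 71, 64, 53]
q 60 [74, 72, 72, 73, 74, 74, 74, 73, 65, 51, 46, 59, 62, 52, 36, 31, 27, 27, 27, 27, 31, 46, 71, 96, 85, 64, 64, 68, 71, 72, 71]
q 120 [70, 71, 71, 69, 69, 71, 72, 74, 71, 71, 72, 72, 72, 51, 32, 26, 25, 27, 27, 28, 35, 48, 58, 64, 71, 74, 74, 73, 72, 72, 71]
q 180 [71, 73, 75, 75, 75, 74, 74, 74, 73, 73, 72, 74, 70, 54, 33, 27, 27, 27, 26, 27, 43, 52, 57, 61, 70, 75, 73, 73, 72, 72, 72]
q 240 [75, 77, 78, 77, 76, 74, 74, 72, 72, 73, 74, 75, 67, 40, 34, 29, 27, 28, 27, 28, 35, 47, 59, 59, 67, 75, 74, 74, 72, 70, 48]
q 300 [74, 73, 73, 72, 74, 72, 74, 71, 60, 45, 42, 43, 50, 35, 28, 27, 28, 27, 26, 27, 33, 52, 88, 99, 68, 64, 68, 70, 73, 77, 88]
```

Call:
send_rows --pt "0 0.03 0 0 0 0 0" --pt "0 0 0 0.03 0 0 0.183" --pt "0 0 0 0.03 0 0 0.183" --pt "0 0.034 -0.024 0 0 0 0" --pt "0 0 0 0.033 0 0 0" --pt "0 0 0 0.033 0 0 0" --pt "0 0.005 0 0 0 0 0" --pt "0 0.008 0 0 0 0 0" --pt "0 0.008 0 0 0 0 0" --pt "0 0.008 0 0 0 0 0"

```text
time_s: 9.1
eef_pos: [530.3, 251.8, 16.2]
ee_rot: [-0.0, 0.983, -0.182, 0.0]
force: [-2.3, 0.7, 2.3]
grip_width: 0.501
grip_force: 1.2
```

Call:
send_rows --pt "0 0.008 0 0 0 0 0" --pt "0 0.008 0 0 0 0 0" --pt "0 0.008 0 0 0 0 0" --pt "0 0.008 0 0 0 0 0" --pt "0 0.008 0 0 0 0 0" --pt "0 0.008 0 0 0 0 0" --pt "0 0.007 0 0 0 0 0" --pt "0 0.005 0 0 0 0 0" --pt "0 0 0 0 0 0 0" --pt "0 0 0 0 0 0 0"

```text
time_s: 10.35
eef_pos: [585.5, 230.3, 15.2]
ee_rot: [0.0, 0.983, -0.182, 0.0]
force: [0.6, 0.2, 0.1]
grip_width: 0.503
grip_force: 0.0
```

Run:
```python
from h import *
p=ctrl.capture("scene"); q=ctrl.capture("side")
a=p["img"][140:300,160:370]; b=q["img"][170:320,240:365]
a=cv2.resize(np.array(a),(525,400),interpolation=cv2.INTER_CUBIC); b=cv2.resize(np.array(b),(275,330),interpolation=cv2.INTER_CUBIC)
b=np.vstack([b,np.zeros((70,275,3),b.dtype)])
cv2.imwrite("pics/d4.png",np.hstack([a,b])[:,:,::-1])
e=ctrl.sense()["eef_pos"];print(.934*e[0]-.357*e[1],.357*e[0]+.934*e[1])
```

```text
464.5424143432279 424.13454084103296
```

View pics/d4.png

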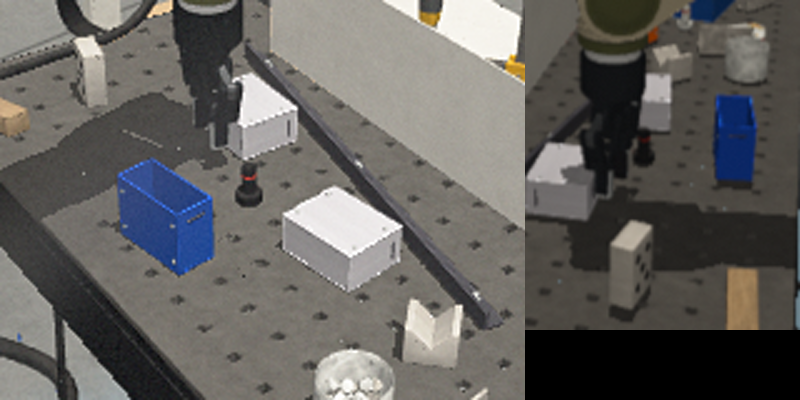

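Call:
send_rows --pt "0 0.006 0 0 0 0 0" --pt "0 0.006 0 0 0 0 0" --pt "0 0.006 0 0 0 0 0" --pt "0 0.004 0 0 0 0 0" --pt "0 0.002 0 0 0 0 0" --pt "0 0.002 0 0 0 0 0" --pt "0 0.001 0 0 0 0 0" --pt "0 0.001 0 0 0 0 0" --pt "0 0.001 0 0 0 0 0" --pt "0 0.001 0 0 0 0 0"

```text
time_s: 11.7
eef_pos: [613.1, 220.4, 15.4]
ee_rot: [-0.0, 0.983, -0.182, -0.0]
force: [-5.2, 7.0, 1.4]
grip_width: 0.507
grip_force: 3.0
```

Call:
send_rows --pt "0 0.001 0 0 0 0 0" --pt "0 0.001 0 0 0 0 0" --pt "0 0.001 0 0 0 0 0" --pt "0 0.001 0 0 0 0 0" --pt "0 0 0 0 0 0 0" --pt "0 0 0 0 0 0 0" --pt "0 0 0 0 0 0 0" --pt "0 0 0 0 0 0 0" --pt "0 0 0 0 0 0 0" --pt "0 0 0 0 0 0 0"

```text
time_s: 12.95
eef_pos: [616.2, 220.4, 15.6]
ee_rot: [-0.001, 0.983, -0.181, -0.001]
force: [-6.6, 10.6, 3.8]
grip_width: 0.503
grip_force: 5.1
```

Run:
```python
from h import *
p=ctrl.capture("scene"); q=ctrl.capture("side")
a=p["img"][150:220,220:310]; b=q["img"][210:280,210:300]
a=cv2.resize(np.array(a),(400,311),interpolation=cv2.INTER_CUBIC); b=cv2.resize(np.array(b),(400,311),interpolation=cv2.INTER_CUBIC)
cv2.imwrite("pics/d5.png",np.hstack([a,b])[:,:,::-1])
s=ctrl.sense();e=s["eef_pos"];print(.934*e[0]-.357*e[1],.357*e[0]+.934*e[1],s["force"],s["wrist_torque"])
```

```text
496.8237411653662 425.8280981473823 [-6.4 11.4  3.1] [1.6 0.9 0.4]
```

View pics/d5.png

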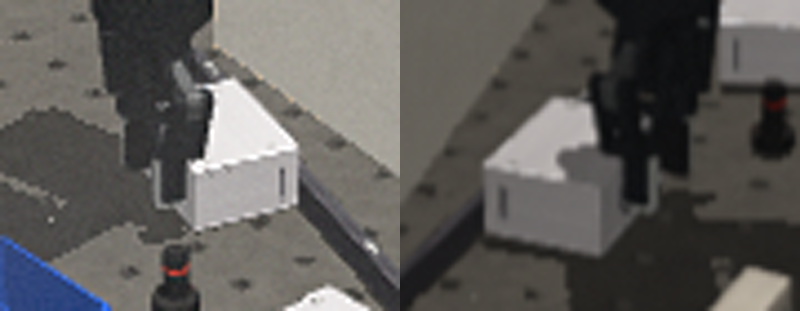

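Call:
send_rows --pt "0 -0.004 0 0 0 0 0" --pt "0 -0.02 0 0 0 0 0" --pt "0 -0.03 0 0 0 0 0" --pt "0 0 0 -0.05 0 0 0" --pt "0 0 0 -0.05 0 0 0" --pt "0 -0.05 0 -0.03 0 0 0" --pt "0 -0.05 0 0 0 0 0" --pt "0 -0.05 0 0 0 0 0" --pt "0 0 0 0 0 0 0" --pt "0 0 0 0 0 0 0"

```text
time_s: 14.3
eef_pos: [427.5, 291.0, 145.6]
ee_rot: [-0.0, 0.983, -0.182, 0.001]
force: [-0.8, -0.3, 0.3]
grip_width: 0.496
grip_force: 0.0
```

Run:
```python
from h import *
p=ctrl.capture("scene"); q=ctrl.capture("side")
np.savez("last",a=p["img"],b=q["img"])
a=p["img"][145:215,215:305]; b=q["img"][205:275,210:300]
a=cv2.resize(np.array(a),(400,311),interpolation=cv2.INTER_CUBIC); b=cv2.resize(np.array(b),(400,311),interpolation=cv2.INTER_CUBIC)
cv2.imwrite("pics/d6.png",np.hstack([a,b])[:,:,::-1])
for k in("crate_a","crate_a_rim","crate_a_centre","stamp"):
  for n,im in(("s",p),("q",q)): print(k,n,[(d["point"],round(d["score"],2)) for d in ctrl.landmark_of(k,im)])
```

```text
crate_a s [([257.9, 185.5], 0.81), ([226.2, 238.6], 0.76), ([284.6, 236.6], 0.74), ([401.7, 297.3], 0.66)]
crate_a q [([261.7, 249.7], 0.95), ([333.3, 240.1], 0.92), ([285.9, 190.0], 0.85), ([308.0, 216.3], 0.83)]
crate_a_rim s [([280.4, 180.3], 0.87)]
crate_a_rim q [([238.1, 243.7], 0.59)]
crate_a_centre s [([265.4, 186.7], 0.98)]
crate_a_centre q [([250.1, 247.9], 0.95)]
stamp s [([258.1, 186.7], 0.79)]
stamp q [([262.1, 252.5], 0.76)]
```

View pics/d6.png

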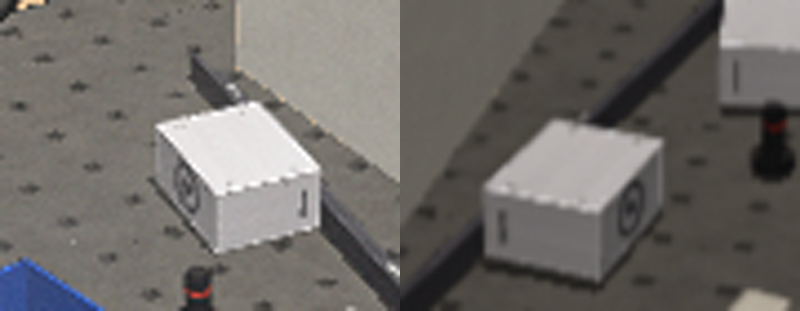

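Run:
```python
from h import *
from scipy.optimize import least_squares as LS
p=ctrl.capture("scene"); q=ctrl.capture("side")
k=400/90
N,F,L,R_=-75,0,48,-48
so=[((155,128),N,L,46),((257,102),F,L,46),((320,172),F,R_,46),((217,195),N,R_,46),((219,251),N,R_,0),((320,226),F,R_,0)]
qo=[((82,186),F,L,46),((155,120),F,R_,46),((263,142),N,R_,46),((200,212),N,L,46),((203,284),N,L,0)]
def res(v,which):
    r=[]
    for im,o,off,w in((p,so,(215,145),'s'),(q,qo,(210,205),'q')):
        if w not in which: continue
        for u,a,b,z in o:
            c,s=np.cos(v[2]),np.sin(v[2])
            r+=list(proj(im,(v[0]+a*c-b*s,v[1]+a*s+b*c,z))-(np.array(off)+np.array(u)/k-0.4))
    return r
for w in('s','q','sq'):
    f=LS(res,[699,198,-.366],args=(w,),x_scale=[10,10,.1]); v=f.x
    n=np.array([.934,-.357]); print(w,v[:2],"yaw",np.degrees(v[2]),"n",n@v[:2],"rms px",np.sqrt(np.mean(f.fun**2)))
# bar edge subpixel: near bottom edge, per image
for nm,im in(("s",p),("q",q)):
    g=cv2.GaussianBlur(cv2.cvtColor(np.array(im["img"]),cv2.COLOR_RGB2GRAY),(3,3),0).astype(np.float32)
    pts=[]
    for y in list(range(60,140,4))+list(range(265,335,4)):
        xs=np.arange(-20,8,.5); uv=np.array([proj(im,(630+.383*y+x,y,0)) for x in xs],np.float32)
        pr=cv2.remap(g,uv[:,:1],uv[:,1:],cv2.INTER_LINEAR).ravel(); th=(np.median(pr[:12])+pr.min())/2
        i=np.where(pr[8:]<th)[0]
        if len(i): pts.append((y,630+.383*y+xs[8+i[0]]))
    P=np.array(pts); c=np.polyfit(P[:,0],P[:,1],1)
    for _ in range(3):
        e=P[:,1]-np.polyval(c,P[:,0]);m=abs(e)<2.5;c=np.polyfit(P[m,0],P[m,1],1)
    print(nm,c,"bar yaw",-np.degrees(np.arctan(c[0])),"n",.934*c[1],m.sum(),len(P))
```

```text
s [701.2 201.8] yaw -18.975273855931505 n 582.8575021654126 rms px 0.5232462074931342
q [701.4 200.2] yaw -19.573335899659295 n 583.641568928696 rms px 0.3101268621330651
sq [701.3 201.3] yaw -19.345982827881773 n 583.140208034939 rms px 0.45522399738204633
s [  0.4 624.3] bar yaw -21.246034513411146 n 583.1428567485605 27 38
q [  0.3 637. ] bar yaw -18.87180796906835 n 594.967964493807 24 31
```

Call:
send_rows --pt "0.5 0.055 -0.011 0 0 0 0" --pt "0.5 0.055 -0.011 0 0 0 0" --pt "0.5 0.055 -0.012 0 0 0 0" --pt "0.5 0 0 0.043 0 0 0" --pt "0.5 0 0 0.043 0 0 0" --pt "0.5 0 0 0.043 0 0 0" --pt "0.5 0.02 0 0 0 0 0" --pt "0.5 0.007 0 0 0 0 0" --pt "0.5 0.004 0 0 0 0 0" --pt "0.5 0.001 0 0 0 0 0"

```text
time_s: 16.15
eef_pos: [622.9, 252.6, 16.8]
ee_rot: [-0.0, 0.983, -0.182, 0.0]
force: [0.3, -0.3, -0.1]
grip_width: 0.251
grip_force: 0.0
```

Call:
send_rows --pt "0.5 0.001 0 0 0 0 0" --pt "0.5 0.001 0 0 0 0 0" --pt "0.5 0.001 0 0 0 0 0" --pt "0.5 0.001 0 0 0 0 0" --pt "0.5 0 0 0 0 0 0" --pt "0.5 0 0 0 0 0 0" --pt "0.5 0 0 0 0 0 0" --pt "0.5 0 0 0 0 0 0" --pt "0.5 0 0 0 0 0 0" --pt "0.5 0 0 0 0 0 0"

```text
time_s: 17.4
eef_pos: [626.6, 251.0, 16.3]
ee_rot: [-0.0, 0.983, -0.182, 0.0]
force: [-0.0, 0.1, -0.3]
grip_width: 0.251
grip_force: 0.0
```

Run:
```python
from h import *
s=ctrl.sense();e=s["eef_pos"];print(.934*e[0]-.357*e[1],.357*e[0]+.934*e[1],s["force"],s["wrist_torque"])
```

```text
495.5854995461471 458.14066928208325 [-0.   0.1 -0.3] [ 0.1 -0.1  0. ]
```

Call:
send_rows --pt "0.5 0.001 0 0 0 0 0" --pt "0.5 0.001 0 0 0 0 0" --pt "0.5 0.001 0 0 0 0 0" --pt "0.5 0.001 0 0 0 0 0" --pt "0.5 0 0 0 0 0 0" --pt "0.5 0 0 0 0 0 0" --pt "0.5 0 0 0 0 0 0" --pt "0.5 0 0 0 0 0 0" --pt "0.5 0 0 0 0 0 0" --pt "0.5 0 0 0 0 0 0"

```text
time_s: 18.65
eef_pos: [628.6, 250.5, 16.2]
ee_rot: [0.0, 0.983, -0.182, -0.002]
force: [-9.6, 3.5, 4.7]
grip_width: 0.25
grip_force: 5.3
```

Call:
send_rows --pt "0.5 0.001 0 0 0 0 0" --pt "0.5 0.001 0 0 0 0 0" --pt "0.5 0 0 0 0 0 0" --pt "0.5 0 0 0 0 0 0" --pt "0.5 0 0 0 0 0 0" --pt "0.5 0 0 0 0 0 0" --pt "0.5 0 0 0 0 0 0" --pt "0.5 0 0 0 0 0 0" --pt "0.5 0 0 0 0 0 0" --pt "0.5 0 0 0 0 0 0"

```text
time_s: 19.9
eef_pos: [628.8, 250.5, 16.2]
ee_rot: [0.0, 0.983, -0.181, -0.004]
force: [-18.5, 5.7, 9.9]
grip_width: 0.248
grip_force: 10.2
```

Call:
send_rows --pt "0.5 -0.007 0 0 0 0 0" --pt "0 -0.013 0 0 0 0 0" --pt "0 0 0.024 0 0 0 0" --pt "0 0 0 0 0 0 0" --pt "0 0.01 0 0 0 0 0" --pt "0 0.004 0 0 0 0 0" --pt "0 0.002 0 0 0 0 0" --pt "0 0.002 0 0 0 0 0" --pt "0 0 0 0 0 0 0" --pt "0 0 0 0 0 0 0"

```text
time_s: 21.15
eef_pos: [620.1, 228.0, 16.0]
ee_rot: [0.0, 0.983, -0.182, -0.002]
force: [-9.1, 2.0, 3.8]
grip_width: 0.5
grip_force: 4.5
```

Call:
send_rows --pt "0 0.001 0 0 0 0 0" --pt "0 0.001 0 0 0 0 0" --pt "0 0 0 0 0 0 0" --pt "0 0 0 0 0 0 0" --pt "0 0 0 0 0 0 0" --pt "0 0 0 0 0 0 0" --pt "0 0 0 0 0 0 0" --pt "0 0 0 0 0 0 0" --pt "0 0 0 0 0 0 0" --pt "0 0 0 0 0 0 0"

```text
time_s: 22.4
eef_pos: [620.2, 228.0, 15.9]
ee_rot: [0.001, 0.983, -0.181, -0.004]
force: [-17.7, 3.2, 7.9]
grip_width: 0.5
grip_force: 9.4
```

Run:
```python
from h import *
s=ctrl.sense();e=s["eef_pos"];print(.934*e[0]-.357*e[1],.357*e[0]+.934*e[1],s["force"],s["wrist_torque"])
```

```text
497.8312996575311 434.358864166001 [-17.7   3.2   7.9] [0.6 2.5 0. ]
```

Call:
send_rows --pt "0 -0.003 0 0 0 0 0" --pt "0 -0.015 0 0 0 0 0" --pt "0 -0.03 0 0 0 0 0" --pt "0 0 0 -0.05 0 0 0" --pt "0 0 0 -0.05 0 0 0" --pt "0 -0.05 0 -0.03 0 0 0" --pt "0 -0.05 0 0 0 0 0" --pt "0 -0.05 0 0 0 0 0" --pt "0 0 0 0 0 0 0" --pt "0 0 0 0 0 0 0"

```text
time_s: 23.65
eef_pos: [439.3, 297.4, 146.6]
ee_rot: [-0.0, 0.983, -0.182, 0.001]
force: [0.8, 0.3, 0.4]
grip_width: 0.502
grip_force: 0.0
```

Run:
```python
from h import *
p=ctrl.capture("scene"); q=ctrl.capture("side")
z=np.load("last.npz")
# change map since the earlier clear view, and nets' view of both crates / bystanders
for im,k in((p,"a"),(q,"b")):
    d=cv2.absdiff(np.array(im["img"]),z[k]).max(2); print(k,[list(s[:5]) for s in cv2.connectedComponentsWithStats((d>60).astype(np.uint8))[2][1:] if s[4]>8])
o=[[d["point"] for d in ctrl.landmark_of("crate_a_rim",im)][:1] for im in(p,q)]
if all(o): 
    X=tri([(p,o[0][0]),(q,o[1][0])]); print(X,.934*X[0]-.357*X[1])
for n in("table_pin_centre","v_block_centre","steel_block_centre"): print(n,[d["point"] for d in ctrl.landmark_of(n,p)][:1])
```

```text
a [[np.int32(46), np.int32(0), np.int32(8), np.int32(30), np.int32(127)], [np.int32(100), np.int32(6), np.int32(27), np.int32(30), np.int32(118)], [np.int32(98), np.int32(16), np.int32(4), np.int32(20), np.int32(44)], [np.int32(11), np.int32(41), np.int32(6), np.int32(11), np.int32(39)], [np.int32(156), np.int32(49), np.int32(6), np.int32(21), np.int32(42)], [np.int32(163), np.int32(48), np.int32(8), np.int32(13), np.int32(23)], [np.int32(54), np.int32(51), np.int32(134), np.int32(111), np.int32(615)], [np.int32(198), np.int32(55), np.int32(9), np.int32(28), np.int32(52)], [np.int32(10), np.int32(63), np.int32(4), np.int32(14), np.int32(45)], [np.int32(187), np.int32(72), np.int32(6), np.int32(19), np.int32(33)], [np.int32(9), np.int32(80), np.int32(4), np.int32(31), np.int32(95)], [np.int32(189), np.int32(99), np.int32(6), np.int32(22), np.int32(55)], [np.int32(182), np.int32(129), np.int32(12), np.int32(18), np.int32(79)], [np.int32(7), np.int32(142), np.int32(3), np.int32(14), np.int32(21)], [np.int32(180), np.int32(157), np.int32(8), np.int32(13), np.int32(35)], [np.int32(188), n
[... 874 characters left out ...]
(149), np.int32(5), np.int32(16), np.int32(50)], [np.int32(333), np.int32(149), np.int32(10), np.int32(5), np.int32(19)], [np.int32(363), np.int32(150), np.int32(5), np.int32(22), np.int32(75)], [np.int32(331), np.int32(180), np.int32(8), np.int32(26), np.int32(103)], [np.int32(355), np.int32(181), np.int32(3), np.int32(8), np.int32(13)], [np.int32(333), np.int32(212), np.int32(6), np.int32(14), np.int32(52)], [np.int32(341), np.int32(214), np.int32(4), np.int32(10), np.int32(20)], [np.int32(332), np.int32(303), np.int32(13), np.int32(16), np.int32(64)]]
[700.1 198.2  29.2] 583.1551036300795
table_pin_centre [[258.7, 213.2]]
v_block_centre [[331.5, 271.8]]
steel_block_centre [[193.7, 169.9]]
```

Only the arm and its shadow changed in the pictures. The measured rim (583.2 mm along the bar's normal) matches the bar face (583), and the bystanders have not moved.

```bash
python3 -c "
from rig import ctrl
print(ctrl.finish_job())"
```

```text
the job is handed in; nothing more can be done
None
```

I tipped both crates, pushed the ring-stamped one (the left of the two grey crates) flush against the dispatch bar, left the bare one lying short of it, and handed the job in at about 24 s of the 56 s; no verdict was returned.

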